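# Load a film carrier in the copying unit and hold its bayonet collar home

### The arm

A 6-joint arm with a two-finger parallel gripper is mounted at the origin on the work surface. World frame = base frame: x ahead of the robot, y to its left, z up, the work surface at z = 0. Lengths are in m, angles in rad, forces in N, time in s.
With the tool pointing down it reaches from about 0.325 to 0.85 m from the base axis. Payload 15.5 kg.
Tool frame: the origin (TCP) lies midway between the tips of the shut fingers; the grasp point (between the pads) lies 19 mm behind it; z points along the fingers, y is the direction in which the jaws open and shut (so a half turn about z gives the same grasp; the last joint's range is limited). The gripper opens to 91 mm and grips with 3 to 60 N. Pads are 32 mm wide; open, the fingers measure 118 mm over their backs; the gripper's body (76 mm by 178 mm) begins 60 mm behind the grasp point.
Start: joints at [1.157, 0.494, 1.345, -0, 1.302, -0.096], TCP at [0.195, 0.594, 0.214] pointing down, gripper open.
Joint ranges: [-2.91, 2.91], [-0.82, 2.16], [0.22, 2.67], [-1.22, 4.37], [0.12, 2.79], [-3.08, 3.08]. Speed limits (rad/s): [1.89, 1.89, 2.57, 3.01, 3.01, 3.01].

### API

Orientations are given as a unit quaternion [x, y, z, w].
In Python, from cell import * gives the robot as it stands.
- The arm moves only by the tool arm_command, never from a script. Its argument "moves" is text: rows parted by semicolons, each of 5 numbers parted by spaces: the opening, from 0 (shut) to 1 (fully open), then the shift along the tool's x, y, z in mm, then the turn about the tool's z in degrees. In form: hand tx ty tz twist; .... A call has 1 to 20 rows; each row is the pose to reach, as a shift and turn from the pose commanded when the call began, along the tool's axes at that moment; what a row does not reach only later rows make up. A row lasts 1/12 s, in which the tool goes at most 41.7 mm and 7.16 degrees, less where a joint would pass 70% of its speed; a pose out of reach is approached as far as the arm can. A call with a gripper value outside its range is refused whole. The fingers move at their own pace and stop on an object; "grip_force" is the grip in N (left out, the last holds). Time passes only in rows, so rows that repeat a pose let the fingers close. It gives the time, the measured TCP pose, the force and the opening at its end, in the units of the state.
- read_state(): the state, without advancing time (a new reading comes with each control period).
- capture(name): name is "scene" or "top" or "wrist"; returns the picture (420x560x3 uint8, blue, green, red); there is no depth.
- camera_params(name): a dict with "fx", "fy", "cx", "cy" (pixels), "origin" and "attitude" of the camera in the world; the wrist camera has in their place "mount" (4x4, takes a point from camera to tool coordinates, whose origin is the TCP and whose axes are the flange's). Camera axes: x right, y up, looking along -z (the intrinsics and any distortion apply to the point x, -y, -z); pixel columns grow to the right and rows downward; lengths in m; the calibration is good to about 2 mm. A picture is of the moment at which its call begins: read the wrist's pose just before it. camera_params takes no time and is no camera call.
- job_done(): hands the job in, once; it reports no verdict.
Trained networks look in the newest picture that a camera, given by its name, has taken for a name from the list of things; names that differ only in an ending like _2 or _b are one class to them, and where a whole thing is asked for, a point or a joint stands for the part that bears it (a point fixed in the world has none). Each returns a list of dicts, best first, with "score" (0 to 1); they miss things now and then, are a little off and sometimes report something else, mostly with a low value. They report only what shows in the picture. A call takes as long as a camera call. They do not tell look-alikes from the thing itself.
- outline_of(camera, query): "mask" (420x560 bool, what is visible of it) and "centre" ([column, row] in pixels, amid what is visible of it).
The state is a dict: "clock": time; "qpos": joint angles; "joint_velocities": joint speeds; "tau": joint torques, N m; "ee_pos": TCP position; "orientation": TCP orientation; "force": force on the tool from outside, world axes, zero at the start; "moment": the same for the moment, N m; "width": finger opening in m.
Only numpy, scipy, OpenCV 4.12 (cv2) and the standard library are available. Lean on these libraries where they do the work, as an engineer would, in place of code of your own. Each camera call takes 0.05 s, during which the arm holds its last target.

### The job

Draw the tall film carrier with the glass window up out of the wooden rack and lower it, without dropping it, fully down into the slot of the grey copying unit, then let go of it. Then grip the unit's knurled steel collar and turn it clockwise (seen from above), trying it downwards as you go, until its hidden keyway drops over the pin; press it fully home against its spring and finish while still holding it pressed home with the gripper. Leave the two short blank panels in the rack, and the loupe, the box and the jar where they are.

Things in the scene. Friction and masses are not known exactly. Their poses are not given: they have to be found in the camera images.
- rack: Wooden rack block 130 x 150 x 60 mm (x, y, z), fixed. Origin: centre of its underside, on the table. Three open-topped slots, each 96 mm along x by 11 mm along y and 45 mm deep (floors 15 mm above the table), at y = -45, 0 and +45 mm; square-edged mouths. Each slot holds one panel: the carrier is in any one of them, the blanks in the others.
- carrier: Film carrier: flat black plastic frame with a 62 mm square glass window, 90 mm wide (x) x 8 mm thick (y) x 120 mm tall (z), 140 g (0.8 to 1.3 times that), may be gripped across its thickness at its top edge (the top 30 mm is solid frame). Origin: centre of its underside; z up along its height. It starts standing upright in a rack slot, its top 135 mm above the table. Fits either way round.
- blank1: Blank panel, plain black, no window, 90 x 8 x 80 mm (x, y, z), standing in another rack slot with its top 95 mm above the table. Origin: centre of its underside. Leave it there.
- blank2: Second blank panel, like blank1. Leave it there.
- unit: Film copying unit: grey painted block 150 x 260 x 60 mm (x, y, z), fixed. Origin: centre of its underside, on the table. The carrier slot is centred at y = -75 mm in its top, the collar stands at y = +75 mm; between them lies a flat metal bar 3 mm thick. A low light panel (10 mm thick, 30 mm above the top) stands across its end at y = -120 mm.
- slot (a point): Centre of the floor of the unit's carrier slot, axes as the unit's (x along the slot, z up). The slot is 99 mm along x by 13 mm along y and 45 mm deep, its square-edged mouth 60 mm above the table, its floor 15 mm.
- sleeve: Non-turning steel stem carrying the collar; both slide vertically on the unit, sprung up. Origin: on the axis at the collar's lower rim, 72 mm above the table when up, 63 mm when home (9 mm travel). Spring: about 4.5 N at the top, 6.5 N at home, net of weight; it rises if let go. Below lies a steel foot 52 mm wide, 2.5 mm high on the unit's top.
- collar_top (a point): Centre of the collar's top face, 36 mm above sleeve's origin, moving with it. The collar is a knurled dark steel cylinder 44 mm in diameter, 36 mm tall; the 20 mm stem stands 2 mm proud of it. Only the collar turns, with slight friction (0.05 N m), and stays where turned; no listed axes show its angle.
- collar_home (a point): Where collar_top is when fully home (9 mm below its start). Unless its one keyway is over the pin the collar goes down only 2 mm. At the start the keyway needs 0.6 to 1.4 rad (34 to 80 degrees) of turning, clockwise seen from above; it drops in within 0.16 rad either side of exact, and once down it can turn no further than that.
- loupe: Black magnifier, 52 mm across and 46 mm tall, standing loose on the table beside the work; origin: centre of its underside. Leave it.
- platebox: Card box with a white lid, 93 x 133 x 61 mm, loose on the table beside the work; origin: centre of its underside. Leave it.
- jar: Jar, 60 mm across and 75 mm tall, loose on the table beside the work; origin: centre of its underside. Leave it.
Mind the look-alikes: they are no part of the job. What is shaped like the carrier but turquoise is not meant.

How it is judged:
On the way, in this order (a step that is already met when the one before it is completed fails the run):
1. the carrier is drawn up out of the rack (its underside more than 65 mm above the rack's underside, held by the fingers) (z of carrier in the frame of rack above 0.065 m and contact force between the fingers and carrier above 0.5 N), for 0.1 s.
2. the carrier stands fully down in the unit's slot and is let go (z of carrier in the frame of slot between -0.004 and 0.005 m and horizontal distance between carrier and slot below 0.008 m and angle between the x axis of carrier and the x axis of slot, either way round below 0.15 rad and angle between carrier's own z axis and vertical below 0.17 rad and contact force between the fingers and carrier below 0.1 N), for 0.2 s.
3. the collar's keyway is over the pin and the gripper presses it home (z of sleeve in the frame of unit below 0.065 m and contact force between the fingers and sleeve above 3 N), for 0.2 s.
At the end, for the whole second after the job is handed in: Carrier let go in the slot: underside within 5 mm of its floor, 8 mm of its centre, 0.15 rad of its direction, tilt under 0.17 rad; collar down at least 7 of its 9 mm (keyway over the pin) with the fingers pressing on it with over 3 N (all of step 2 and all of step 3); the arm keeps its last pose, push and grip.
It fails at once if a blank panel, the loupe, the box or the jar is moved more than 30 mm (distance of any of blank1, blank2, loupe, platebox, jar from where it was at the start of the episode above 0.03 m).
It fails at once if the carrier is dropped (falling faster than 0.45 m/s out of the fingers) (linear speed of carrier above 0.45 m/s and contact force between the fingers and carrier below 0.05 N).
It also fails if it takes over 54 s, if anything falls off the work surface, if the arm or the gripper's body presses on something with over 40 N, if the wrist force passes 120 N, or if a joint passes its speed limit or range.

## Working session

There is one attempt and no reset: what is moved stays moved. The work goes in short steps, Python scripts to look and compute and a tool call to move; the robot and the scene stay as the last step left them, time stands still between calls to the robot, and variables do not carry over. Pictures are saved under pics/ and viewed, and the job is handed in when it is done.

Besides the shell and the picture viewer there is one more tool, called after "Call:" by a JSON object that holds its "name" and its "arguments", one argument or row to a line. arm_command: Moves the arm, as the interface text tells. Its arguments: {"type":"object","properties":{"moves":{"type":"string"},"grip_force":{"type":"number"}},"required":["moves"]}

```bash
ls; mkdir -p pics; python3 - <<'E'
from cell import *
import cv2
s=read_state();print(s)
for n in ("scene","top","wrist"):
    im=capture(n);cv2.imwrite(f"pics/{n}0.png",im);print(n,camera_params(n))
E
```

```text
pics
{'clock': 0.0, 'qpos': array([ 1.15749722e+00,  4.94197695e-01,  1.34613629e+00, -1.39880408e-05,
        1.30250261e+00, -9.54789340e-02]), 'joint_velocities': array([-1.00315014e-03, -4.29524190e-04,  3.54058595e-05,  3.10732160e-04,
       -5.33759184e-04,  2.83344634e-04]), 'tau': array([-2.55606110e-04, -8.78808761e+01, -3.81857944e+01,  7.08263693e-02,
        5.28140436e-02, -1.19141700e-04]), 'ee_pos': array([0.19514369, 0.59334788, 0.2133275 ]), 'orientation': array([ 1.58240255e-01,  9.87400443e-01, -6.03652112e-04, -1.49996194e-04]), 'force': array([-1.0935212 , -1.03797447,  0.07290772]), 'moment': array([ 0.02416711,  0.03904405, -0.0239839 ]), 'width': 0.09113308607043304}
scene {'fx': 434.09027933616346, 'fy': 434.09027933616346, 'cx': 282.31635563970855, 'cy': 209.94483730474005, 'origin': array([ 0.97441097, -0.42356257,  0.855387  ]), 'attitude': array([0.31749957, 0.13635159, 0.34778893, 0.87157623])}
top {'fx': 526.3707179427004, 'fy': 526.3707179427004, 'cx': 277.66681165295546, 'cy': 211.22383160137258, 'origin': array([ 0.36500985, -0.00412944,  1.57625368]), 'attitude': array([ 0.04694372, -0.0332729 , -0.70367636,  0.70818696])}
wrist {'fx': 370.00238167336823, 'fy': 370.00238167336823, 'cx': 277.5926346668507, 'cy': 211.88579169626198, 'mount': array([[ 4.13507106e-04,  9.67988969e-01,  2.50992401e-01,
         7.04801517e-02],
       [ 9.99999719e-01, -2.43417272e-04, -7.08713709e-04,
        -1.24168736e-03],
       [-6.24931167e-04,  2.50992623e-01, -9.67988798e-01,
        -1.69738764e-01],
       [ 0.00000000e+00,  0.00000000e+00,  0.00000000e+00,
         1.00000000e+00]])}
```

View pics/scene0.png

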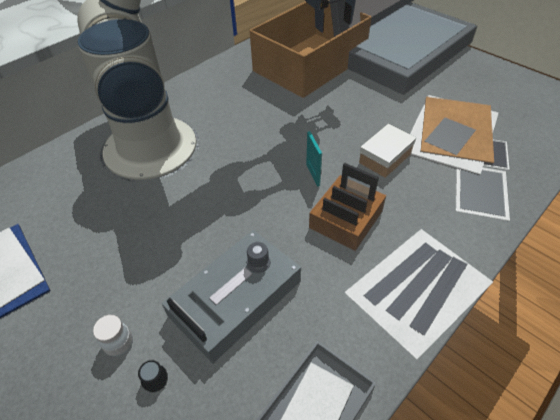

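View pics/top0.png

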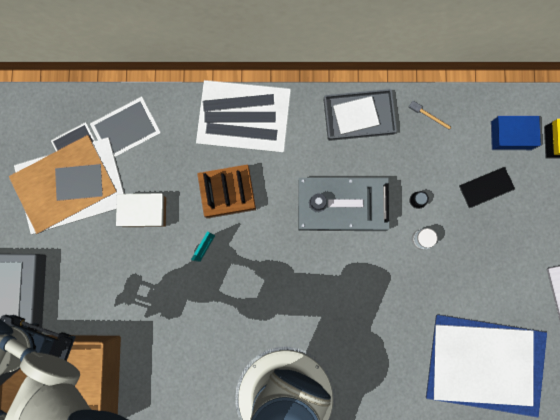

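View pics/wrist0.png

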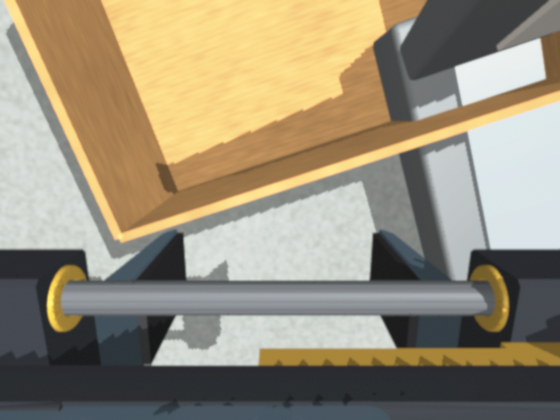

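Candidates for the carrier: 1) the tall black windowed panel in the rack, scene (358,183) / top (208,190). 2) The short blanks at scene (349,200) and (340,212). 3) The turquoise plate at scene (315,158), which is the look-alike. I choose 1 and will check it in a close crop.

```bash
cat > h.py <<'E'
from cell import *
import cv2, numpy as np
from scipy.spatial.transform import Rotation as R
from scipy.optimize import least_squares
def cam(n, st=None):
    p=camera_params(n)
    if n=='wrist':
        m=p['mount']; Rt=R.from_quat(st['orientation']).as_matrix()
        o=np.array(st['ee_pos'])+Rt@m[:3,3]; A=Rt@m[:3,:3]
    else:
        o=np.array(p['origin']); A=R.from_quat(p['attitude']).as_matrix()
    return dict(o=o,A=A,fx=p['fx'],fy=p['fy'],cx=p['cx'],cy=p['cy'])
def proj(c,P):
    q=(np.atleast_2d(P)-c['o'])@c['A']
    return np.c_[c['cx']+c['fx']*q[:,0]/-q[:,2], c['cy']-c['fy']*q[:,1]/-q[:,2]]
def ray(c,uv,z):
    d=c['A']@np.array([(uv[0]-c['cx'])/c['fx'],-(uv[1]-c['cy'])/c['fy'],-1.])
    t=(z-c['o'][2])/d[2]; return c['o']+t*d
def box(x,y,yaw,lx,ly,z0,z1,ox=0,oy=0):
    c,s=np.cos(yaw),np.sin(yaw); out=[]
    for z in (z0,z1):
        for a,b in ((-1,-1),(1,-1),(1,1),(-1,1)):
            X,Y=ox+a*lx/2,oy+b*ly/2
            out.append([x+c*X-s*Y,y+s*X+c*Y,z])
    return np.array(out)
def sil(c,boxes,up=4):
    m=np.zeros((420*up,560*up),np.uint8)
    for b in boxes:
        h=cv2.convexHull((proj(c,b)*up+ (up-1)/2).astype(np.float32)).astype(np.int32)
        cv2.fillConvexPoly(m,h,1)
    return cv2.resize(m.astype(np.float32),(560,420),interpolation=cv2.INTER_AREA)
E
python3 - <<'E'
from h import *
cs={n:cam(n) for n in('scene','top')}
ims={n:capture(n) for n in cs}
import pickle
M={}
for q,z in (('rack',.03),('carrier',.12),('unit',.03),('sleeve',.1),('blank1',.09)):
  for n in cs:
    for d in outline_of(n,q)[:3]:
        print(q,n,round(d['score'],2),np.round(d['centre']),d['mask'].sum(),ray(cs[n],d['centre'],z).round(3))
        M.setdefault((q,n),[]).append(d['mask'])
pickle.dump(M,open('m.pkl','wb'))
cv2.imwrite('pics/c1.png',cv2.resize(ims['scene'][130:260,280:420],None,fx=5,fy=4.5,interpolation=cv2.INTER_CUBIC))
cv2.imwrite('pics/c2.png',cv2.resize(ims['top'][150:250,180:420],None,fx=3.3,fy=3.3,interpolation=cv2.INTER_CUBIC))
print(read_state()['clock'])
E
```

```text
rack scene 0.91 [342. 221.] 2107 [0.609 0.149 0.03 ]
rack top 0.72 [228. 190.] 1786 [0.602 0.174 0.03 ]
carrier scene 0.94 [313. 158.] 574 [0.468 0.194 0.12 ]
carrier scene 0.85 [358. 179.] 936 [0.596 0.21  0.12 ]
carrier top 0.67 [210. 192.] 177 [0.586 0.216 0.12 ]
carrier top 0.62 [206. 247.] 300 [0.429 0.224 0.12 ]
unit scene 0.97 [232. 294.] 9289 [ 0.563 -0.171  0.03 ]
unit top 0.72 [344. 202.] 4785 [ 0.568 -0.17   0.03 ]
sleeve scene 0.61 [256. 255.] 459 [ 0.564 -0.095  0.1  ]
sleeve top 0.75 [317. 202.] 219 [ 0.56  -0.087  0.1  ]
blank1 scene 0.89 [340. 211.] 499 [0.612 0.126 0.09 ]
blank1 scene 0.58 [346. 199.] 497 [0.599 0.164 0.09 ]
blank1 scene 0.29 [111. 332.] 1226 [ 0.486 -0.4    0.09 ]
blank1 top 0.48 [225. 190.] 153 [0.595 0.175 0.09 ]
0.75
```

View pics/c1.png

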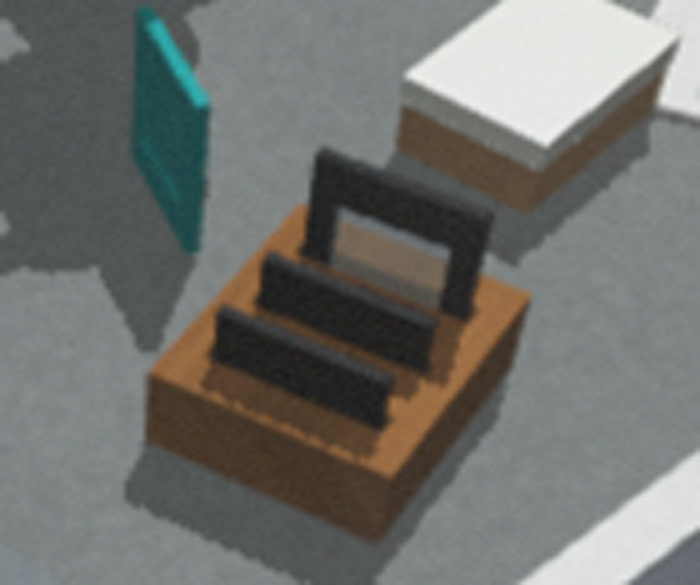

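View pics/c2.png

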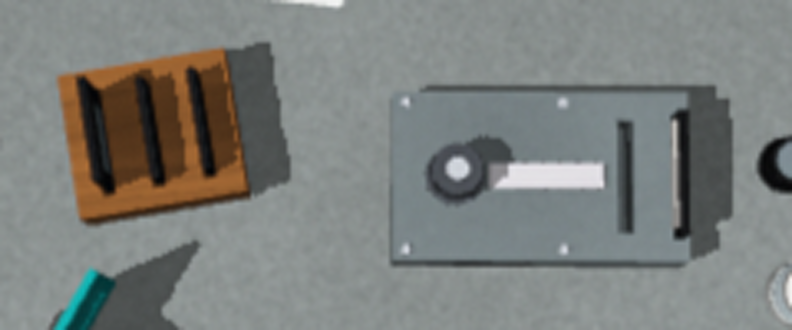

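The crop confirms that the tall black frame with the glass window, in the rack's far slot (top 208,190), is the carrier. Next I fit the rack and unit poses.

```bash
cat > fit1.py <<'E'
from h import *
import pickle
from scipy.optimize import minimize
M=pickle.load(open('m.pkl','rb'))
cs={n:cam(n) for n in('scene','top')}
def fit(q,x0,main,ign):
    def cost(p):
        e=0
        for n in cs:
            if (q,n) not in M: continue
            m=M[q,n][0].astype(np.float32)
            s=sil(cs[n],[f(*p) for f in main]); g=sil(cs[n],[f(*p) for f in ign]) if ign else 0*s
            e+=(((s-m)**2)*(g<.05)).sum()/m.sum()
        return e
    best=None
    for dy in (-.15,0,.15):
        r=minimize(cost,np.array(x0)+[0,0,dy],method='Nelder-Mead',options=dict(initial_simplex=np.array(x0)+[0,0,dy]+np.array([[0,0,0],[.015,0,0],[0,.015,0],[0,0,.1]]),xatol=1e-4,fatol=1e-5))
        if best is None or r.fun<best.fun: best=r
    print(q,best.x.round(4),best.fun); return best.x
r=fit('rack',[.605,.17,.0],[lambda x,y,a:box(x,y,a,.13,.15,0,.06)],
  [lambda x,y,a,o=o,h=h:box(x,y,a,.09,.008,.05,h,0,o) for o,h in((-.045,.095),(0,.095),(.045,.135))])
u=fit('unit',[.565,-.17,.0],[lambda x,y,a:box(x,y,a,.15,.26,0,.06)],
  [lambda x,y,a:box(x,y,a,.048,.048,.06,.115,0,.075),lambda x,y,a:box(x,y,a,.12,.014,.06,.095,0,-.12)])
for n in cs:
    im=capture(n)
    for b,c in((box(*r,.13,.15,0,.06),(0,0,255)),(box(*r,.09,.008,.015,.135,0,.045),(0,255,255)),(box(*u,.15,.26,0,.06),(0,255,0)),(box(*u,.099,.013,.06,.06,0,-.075),(255,0,255)),(box(*u,.044,.044,.072,.108,0,.075),(255,0,0))):
        p=(proj(cs[n],b)*3).astype(int)
        im2=im if im.shape[0]>420 else None
        if im2 is None: im=cv2.resize(im,None,fx=3,fy=3,interpolation=cv2.INTER_CUBIC)
        for i in range(4):
            for a,d in((i,(i+1)%4),(i+4,(i+1)%4+4),(i,i+4)): cv2.line(im,tuple(map(int,p[a])),tuple(map(int,p[d])),c,1)
    if n=='scene': im=im[450:1080,450:1200]
    else: im=im[450:750,540:1260]
    cv2.imwrite(f'pics/f_{n}.png',im[:600,:800])
E
python3 fit1.py
```

```text
rack [0.5977 0.179  0.1775] 0.10130542516708374
unit [ 0.5612 -0.1632  0.0026] 0.029167551547288895
```

View pics/f_scene.png

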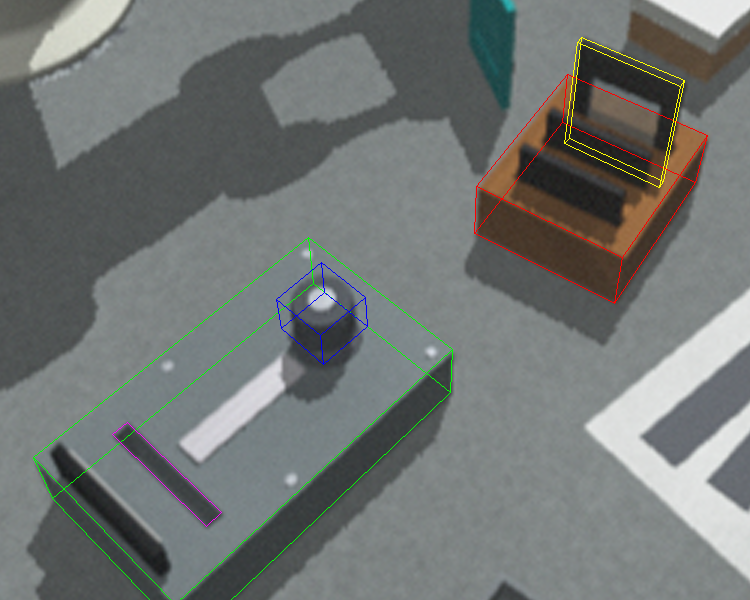

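View pics/f_top.png

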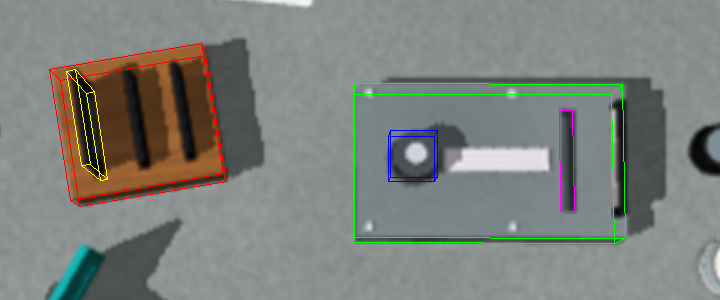

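```bash
cat > go.py <<'E'
from h import *
import sys
def rel(target,ang=None,s=None):
    """target xyz of TCP, ang = world yaw (deg) desired of tool y"""
    s=s or read_state(); Rt=R.from_quat(s['orientation']).as_matrix()
    d=Rt.T@(np.array(target)-s['ee_pos'])*1000
    cur=np.degrees(np.arctan2(Rt[1,1],Rt[0,1]))
    tw=None
    if ang is not None: tw=-((ang-cur+90)%180-90)
    return d.round(1),tw,cur
if __name__=='__main__':
    a=[float(v) for v in sys.argv[1:]]
    print(rel(a[:3],a[3] if len(a)>3 else None)); s=read_state(); print(s['clock'],s['ee_pos'].round(4),s['force'].round(1),s['width'],s['qpos'].round(2))
E
python3 go.py .59 .223 .23 100.17
```

```text
(array([-490.8, -228.8,  -16.1]), np.float64(-28.380385419139884), np.float64(71.78961458086012))
0.85 [0.1953 0.5937 0.2139] [ 0.9 -0.5  0.1] 0.09109529980787143 [ 1.16  0.49  1.35  0.    1.3  -0.1 ]
```

Call:
{"name": "arm_command", "arguments": {
  "moves": "0.45 0 0 -30 0; 0.45 -490 -229 -30 -28; 0.45 -490 -229 -30 -28; 0.45 -490 -229 -30 -28; 0.45 -490 -229 -30 -28; 0.45 -490 -229 -30 -28; 0.45 -490 -229 -30 -28; 0.45 -490 -229 -30 -28; 0.45 -490 -229 -30 -28; 0.45 -490 -229 -30 -28; 0.45 -490 -229 -30 -28; 0.45 -490 -229 -30 -28; 0.45 -490 -229 -30 -28; 0.45 -490 -229 -30 -28; 0.45 -490 -229 -30 -28; 0.45 -490 -229 -30 -28; 0.45 -490 -229 -16 -28.4; 0.45 -490 -229 -16 -28.4; 0.45 -490 -229 -16 -28.4; 0.45 -490 -229 -16 -28.4"
}}

```text
clock: 2.52
ee_pos: [0.5887, 0.2237, 0.2304]
orientation: [-0.089, 0.996, 0.0, -0.0]
force: [0.4, 1.6, 1.0]
width: 0.041
```

```bash
python3 go.py .59 .223 .23 100.17;cat > w.py <<'E'
from h import *
import sys,pickle
s=read_state();im=capture('wrist');c=cam('wrist',s)
cv2.imwrite(f'pics/{sys.argv[1]}.png',im)
pickle.dump((s,im),open(f'{sys.argv[1]}.pkl','wb'))
r=[.5977,.179,.1775];u=[.5612,-.1632,.0026]
o=im.copy()
for b,cl in((box(*r,.13,.15,0,.06),(0,0,255)),(box(*r,.09,.008,.015,.135,0,.045),(0,255,255)),(box(*u,.15,.26,0,.06),(0,255,0)),(box(*u,.099,.013,.06,.06,0,-.075),(255,0,255)),(box(*u,.044,.044,.072,.108,0,.075),(255,0,0))):
    p=proj(c,b)
    if np.abs(p).max()>1500 or ((b-c['o'])@c['A'])[:,2].max()>-.03: continue
    for i in range(4):
        for a,d in((i,(i+1)%4),(i+4,(i+1)%4+4),(i,i+4)): cv2.line(o,tuple(map(int,p[a])),tuple(map(int,p[d])),cl,1)
cv2.imwrite(f'pics/{sys.argv[1]}o.png',np.vstack([o]))
E
python3 w.py w1
```

```text
(array([-1.1, -0.9,  0.4]), np.float64(0.059643226507830605), np.float64(100.22964322650783))
2.5167 [0.5887 0.2237 0.2304] [0.4 1.6 1. ] 0.04100138292718141 [ 0.27  0.49  1.31  0.    1.34 -1.48]
```

View pics/w1o.png

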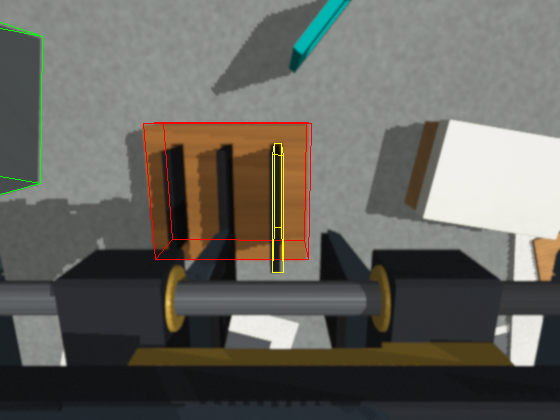

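```bash
python3 - <<'E'
import cv2
im=cv2.imread('pics/w1.png'); cv2.imwrite('pics/w1c.png',cv2.resize(im[110:300,130:340],None,fx=3.5,fy=3.1,interpolation=cv2.INTER_CUBIC))
E
```

```text
(no output)
```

View pics/w1c.png

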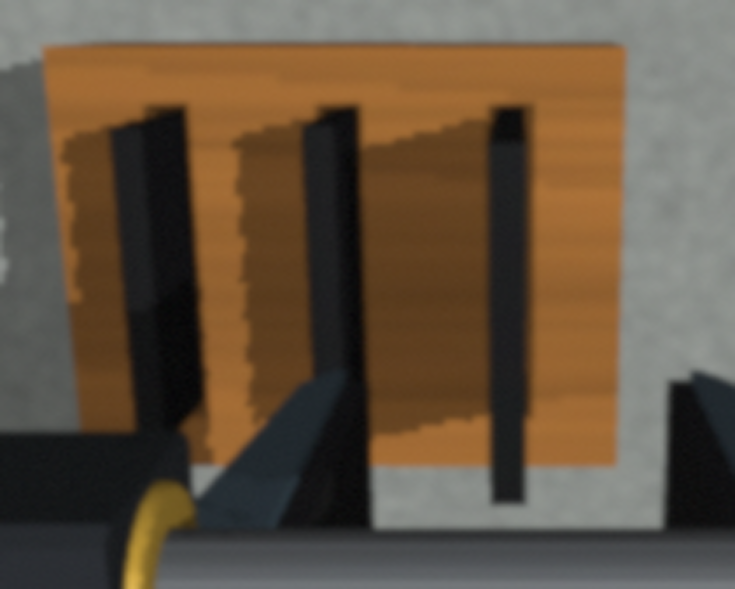

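```bash
python3 - <<'E'
from h import *
import pickle
s,im=pickle.load(open('w1.pkl','rb'));c=cam('wrist',s)
g=im.max(2).astype(int)
for r in (165,190,215,240,258): print(r,g[r,262:290])
print(g[148:165,275],g[262:280,275])
Rt=R.from_quat(s['orientation']).as_matrix()
for uv in ((275,156),(275,272.3)):
    p=ray(c,uv,.135);print(p.round(4),(Rt.T@(p-s['ee_pos'])*1000).round(1))
E
```

```text
165 [ 94  94  94  95  95  92  81  63  42  32  34  34  34  34  33  34  35  46
  65  90 118 140 151 152 153 153 152 153]
190 [ 97  98  98  98  98  96  86  65  45  33  32  32  33  32  32  32  32  43
  64  92 125 147 156 156 157 157 158 157]
215 [ 92  91  91  92  92  89  82  64  43  33  31  31  31  32  31  32  33  47
  69  90 118 138 146 148 148 148 148 148]
240 [ 99  99  99  99  98  98  90  71  47  31  29  30  30  31  29  31  31  38
  64 100 132 150 155 156 156 156 157 157]
258 [162 162 162 162 162 160 151 126  83  44  31  29  30  29  29  30  37  74
 119 147 159 160 160 160 160 160 159 160]
[14 15 15 15 15 14 14 19 27 32 33 34 35 35 34 34 34] [ 30  30  31  29  29  29  28  30  32  50  85 122 139 144 143 143 140 129]
[0.5466 0.2133 0.135 ] [43.4 -2.8 95.4]
[0.6345 0.229  0.135 ] [-46.   -2.9  95.4]
```

Raw wrist view: the carrier's top face spans columns 270–280, rows 156–272, about 3 mm to −y and 1 mm to −x of the tool axis. I correct for that and go down.

Call:
{"name": "arm_command", "arguments": {
  "moves": "0.45 -1.3 -2.7 0 0; 0.45 -1.3 -2.7 35 0; 0.45 -1.3 -2.7 70 0; 0.45 -1.3 -2.7 95 0; 0.45 -1.3 -2.7 110 0; 0.45 -1.3 -2.7 120 0; 0.45 -1.3 -2.7 124 0; 0.45 -1.3 -2.7 124 0; 0.45 -1.3 -2.7 124 0",
  "grip_force": 20
}}

```text
clock: 3.32
ee_pos: [0.5916, 0.2209, 0.107]
orientation: [-0.089, 0.996, 0.0, 0.001]
force: [0.2, -0.2, 1.0]
width: 0.0411
```

```bash
python3 go.py .59 .223 .23 100.17; python3 w.py w2; python3 - <<'E'
from h import *
im=capture('scene');cv2.imwrite('pics/s2.png',cv2.resize(im[120:270,260:440],None,fx=4,fy=4))
E
```

```text
(array([   1. ,    2.4, -123. ]), np.float64(0.026607845004122055), np.float64(100.19660784500412))
3.3167 [0.5916 0.2209 0.107 ] [ 0.2 -0.2  1. ] 0.04107299787080534 [ 0.26  0.61  1.45  0.    1.08 -1.49]
```

View pics/w2.png

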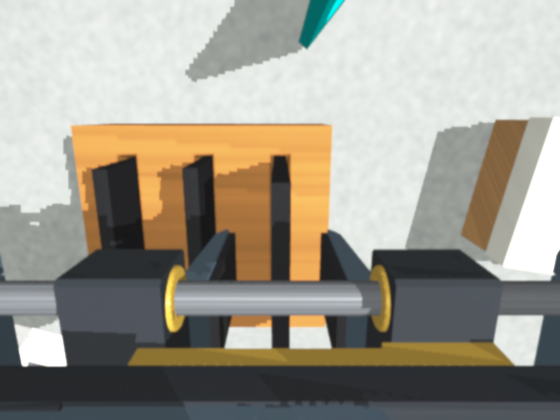

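View pics/s2.png

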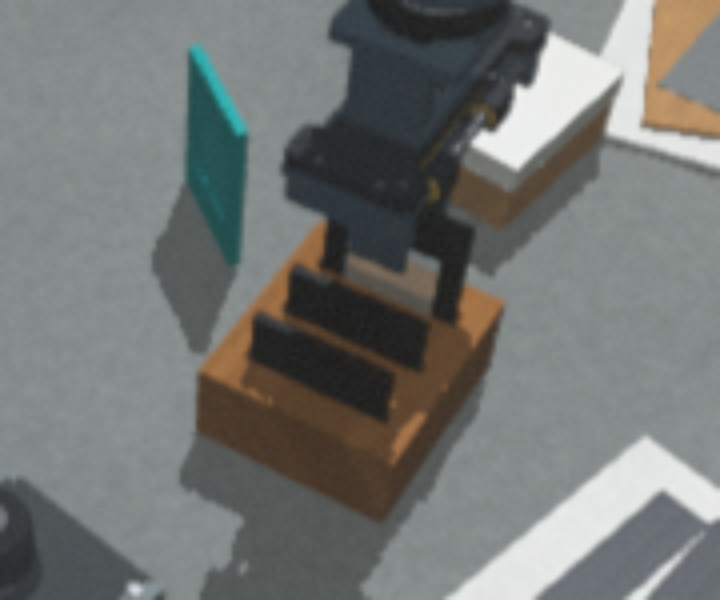

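The carrier's top edge (columns 272–290) lies midway between the fingers (about 235 and 328). I close the gripper.

Call:
{"name": "arm_command", "arguments": {
  "moves": "0 0 0 0 0; 0 0 0 0 0; 0 0 0 0 0; 0 0 0 0 0; 0 0 0 0 0; 0 0 0 0 0; 0 0 0 0 0",
  "grip_force": 25
}}

```text
clock: 4.0
ee_pos: [0.591, 0.2206, 0.106]
orientation: [-0.089, 0.996, -0.0, 0.0]
force: [-0.1, -0.2, 2.9]
width: 0.0078
```

Call:
{"name": "arm_command", "arguments": {
  "moves": "0 0 0 -5 0; 0 0 0 -15 0; 0 0 0 -30 0; 0 0 0 -50 0; 0 0 0 -70 0; 0 0 0 -90 0; 0 0 0 -110 0; 0 0 0 -125 0; 0 0 0 -130 0; 0 0 0 -130 0; 0 0 0 -130 0"
}}

```text
clock: 4.92
ee_pos: [0.5907, 0.2206, 0.2356]
orientation: [-0.089, 0.996, -0.0, -0.0]
force: [-0.1, -0.5, -1.2]
width: 0.0079
```

```bash
python3 go.py .562 -.238 .236 90.15; python3 w.py w3; python3 - <<'E'
from h import *
im=capture('scene');cv2.imwrite('pics/s3.png',cv2.resize(im[80:280,240:460],None,fx=3,fy=3))
E
```

```text
(array([ 1.094e+02, -4.463e+02, -3.000e-01]), np.float64(10.043206384353681), np.float64(100.19320638435369))
4.9167 [0.5907 0.2206 0.2356] [-0.1 -0.5 -1.2] 0.007883234797455977 [ 0.26  0.48  1.3  -0.    1.36 -1.49]
```

View pics/w3.png

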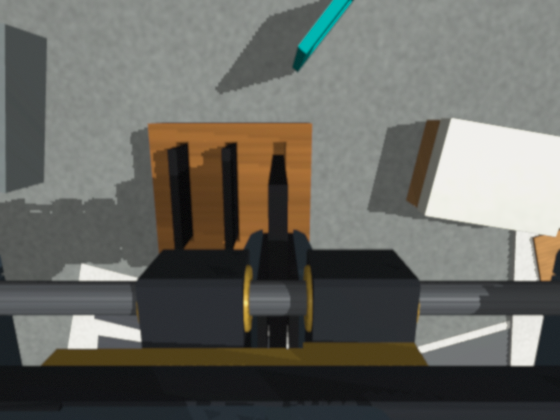

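View pics/s3.png

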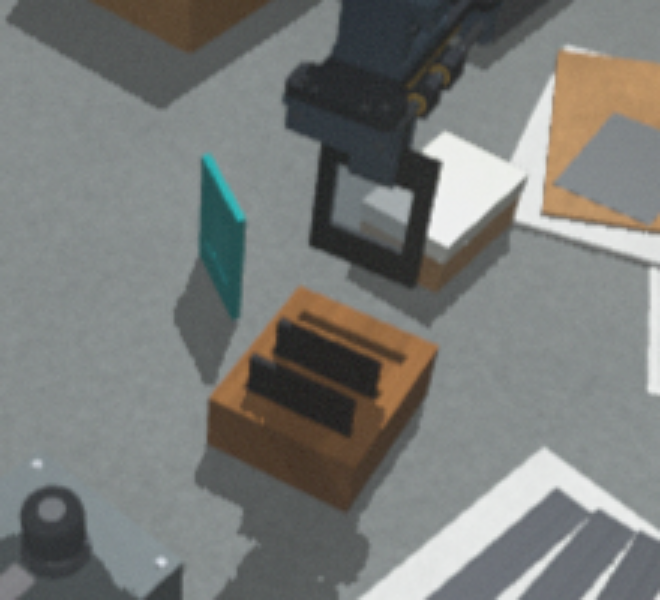

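```bash
python3 go.py .561 -.163 .236 90.15
```

```text
(array([  96.8, -372.2,   -1. ]), np.float64(10.044365842554583), np.float64(100.19436584255459))
5.0167 [0.5904 0.2205 0.2348] [ 0.1 -0.9 -2.2] 0.00789469072975695 [ 0.26  0.48  1.3   0.    1.36 -1.49]
```

Call:
{"name": "arm_command", "arguments": {
  "moves": "0 3 -10 0 0; 0 8 -30 0 1; 0 14 -55 0 2; 0 22 -85 0 3; 0 30 -115 0 4; 0 38 -145 0 5; 0 46 -175 0 6; 0 53 -205 0 7; 0 61 -235 0 8; 0 69 -265 0 9; 0 77 -295 0 10; 0 84 -325 -1 10; 0 90 -347 -1 10; 0 94 -362 -1 10; 0 97 -372 -1 10; 0 97 -372 -1 10; 0 97 -372 -1 10; 0 97 -372 -1 10; 0 97 -372 -1 10"
}}

```text
clock: 6.6
ee_pos: [0.5613, -0.1618, 0.2368]
orientation: [-0.002, 1.0, 0.0, -0.0]
force: [0.4, -0.3, -1.3]
width: 0.0076
```

```bash
python3 go.py .561 -.238 .236 90.15; python3 w.py w4
```

```text
(array([  0.6, -76.2,   0.8]), np.float64(0.09647018735763879), np.float64(90.24647018735764))
6.6 [ 0.5613 -0.1618  0.2368] [ 0.4 -0.3 -1.3] 0.00764137750602235 [-0.38  0.41  1.42  0.    1.31 -1.96]
```

View pics/w4o.png

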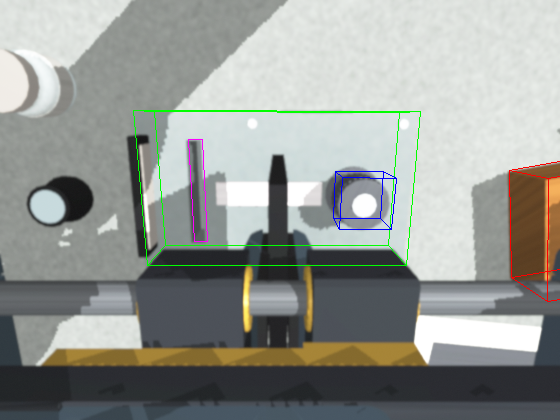

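View pics/w4.png

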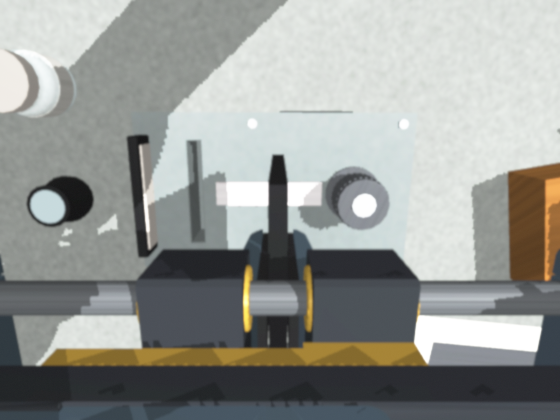

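```bash
python3 - <<'E'
from h import *
import pickle
s,im=pickle.load(open('w4.pkl','rb'));c=cam('wrist',s)
a=cv2.resize(im[130:255,170:300],None,fx=6,fy=4.8,interpolation=cv2.INTER_CUBIC)
cv2.imwrite('pics/w4c.png',a)
g=im.max(2).astype(int)
for r in (148,165,185,205,225,238): print(r,g[r,182:212])
print(g[132:148,194]); print(g[232:250,197])
for r in (160,175,200,225): print(r,g[r,262:295])
print(g[145:165,278])
print(ray(c,(278,155),.145), proj(c,[[s['ee_pos'][0]-.045,s['ee_pos'][1],.1458]]))
E
```

```text
148 [224 223 222 212 187 156 136 132 130 121  99  83  79  83 102 130 143 148
 161 187 212 221 223 222 222 222 222 222 222 222]
165 [220 221 222 220 211 187 155 134 129 127 118  98  82  81  86 106 131 143
 148 162 190 213 220 221 221 222 222 221 221 222]
185 [221 221 218 212 201 180 150 111  87  84  80  79  78  78  79  85 105 129
 141 143 141 140 141 141 142 142 142 143 143 143]
205 [147 146 146 144 144 142 133 116  94  81  80  80  79  79  79  79  83 104
 127 139 142 140 141 142 144 144 144 144 144 143]
225 [147 147 147 147 147 146 145 138 121  98  85  81  80  80  80  80  79  85
 103 129 141 142 140 140 142 143 143 143 143 143]
238 [144 145 145 146 146 146 146 142 133 116  95  86  88  93  93  95  94  95
  94  94  94  96 108 128 141 145 146 146 146 145]
[225 226 225 225 225 224 220 199 156 113  88  81  80  80  79  79]
[ 84  86  89  91  93  95  95  94  98 107 122 135 141 144 144 139 122  91]
160 [218 218 218 218 217 218 218 215 196 147  86  44  32  32  31  31  30  29
  31  33  38  71 136 192 217 221 221 221 221 221 221 220 220]
175 [220 220 219 219 218 212 189 131  69  37  31  32  30  32  31  31  31  32
  31  32  30  30  35  61 125 185 211 216 217 218 218 218 217]
200 [255 255 255 255 255 248 184  96  62  58  57  57  57  58  58  57  58  58
  58  58  57  57  57  57  83 167 244 254 255 255 255 255 255]
225 [217 216 215 215 211 189 135  79  58  57  57  56  58  58  57  58  57  57
  58  58  57  57  58  58  72 125 182 209 213 213 213 212 213]
[222 221 221 221 221 221 221 220 204 157  93  45  31  33  31  30  32  31
  30  30]
[ 0.51699345 -0.16265035  0.145     ] [[279.29202135 154.10619329]]
```

View pics/w4c.png

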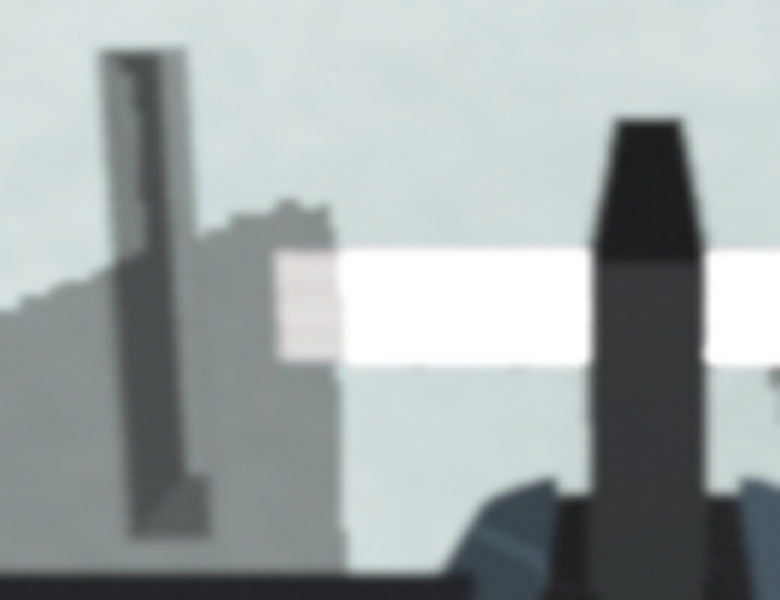

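```bash
python3 - <<'E'
from h import *
import pickle
s,im=pickle.load(open('w4.pkl','rb'));c=cam('wrist',s)
Q=[(186.2,140),(200.2,140),(204.9,241.8),(191.2,241.8)]
P=np.array([ray(c,q,.06) for q in Q]);print(P.round(4))
ctr=P.mean(0);print('slot ctr',ctr.round(4),'len',np.linalg.norm((P[0]+P[1]-P[2]-P[3])/2),'w',np.linalg.norm(P[0]-P[1]))
d=(P[2]+P[3]-P[0]-P[1])/2;print('dir deg',np.degrees(np.arctan2(d[1],d[0])))
k=ray(c,(277.8,154.5),s['ee_pos'][2]-.106+.015);print('carrier near bottom',k.round(4),s['ee_pos'].round(4))
# upper edge in the picture of the carrier top face
E
```

```text
[[ 0.5123 -0.2471  0.06  ]
 [ 0.5122 -0.2342  0.06  ]
 [ 0.6112 -0.2343  0.06  ]
 [ 0.6112 -0.2478  0.06  ]]
slot ctr [ 0.5617 -0.2408  0.06  ] len 0.09894282101068502 w 0.012893323147238272
dir deg -0.23324460600468686
carrier near bottom [ 0.5166 -0.1628  0.1458] [ 0.5613 -0.1618  0.2368]
```

Call:
{"name": "arm_command", "arguments": {
  "moves": "0 0 -10 0 0; 0 0 -30 0 0; 0 0 -50 0 0; 0 0 -68 0 0; 0 0 -78 0 0; 0 0 -78 10 0; 0 0 -78 25 0; 0 0 -78 45 0; 0 0 -78 60 0; 0 0 -78 70 0; 0 0 -78 72 0; 0 0 -78 72 0; 0 0 -78 72 0; 0 0 -78 72 0"
}}

```text
clock: 7.82
ee_pos: [0.5621, -0.2408, 0.1659]
orientation: [-0.002, 1.0, -0.0, 0.001]
force: [0.0, 0.4, -1.9]
width: 0.008
```

```bash
python3 go.py .561 -.2398 .106 90; python3 w.py w5; python3 - <<'E'
from h import *
im=cv2.imread('pics/w5.png');cv2.imwrite('pics/w5c.png',cv2.resize(im[60:260,180:380],None,fx=3.5,fy=3,interpolation=cv2.INTER_CUBIC))
im=capture('scene');cv2.imwrite('pics/s5.png',im);cv2.imwrite('pics/s5c.png',cv2.resize(im[200:370,150:310],None,fx=4.5,fy=3.5,interpolation=cv2.INTER_CUBIC))
E
```

```text
(array([ 1.2,  1. , 59.9]), np.float64(0.20026599101296938), np.float64(90.20026599101297))
7.8167 [ 0.5621 -0.2408  0.1659] [ 0.   0.4 -1.9] 0.007973742601487957 [-0.5   0.52  1.44  0.    1.18 -2.08]
```

View pics/w5c.png

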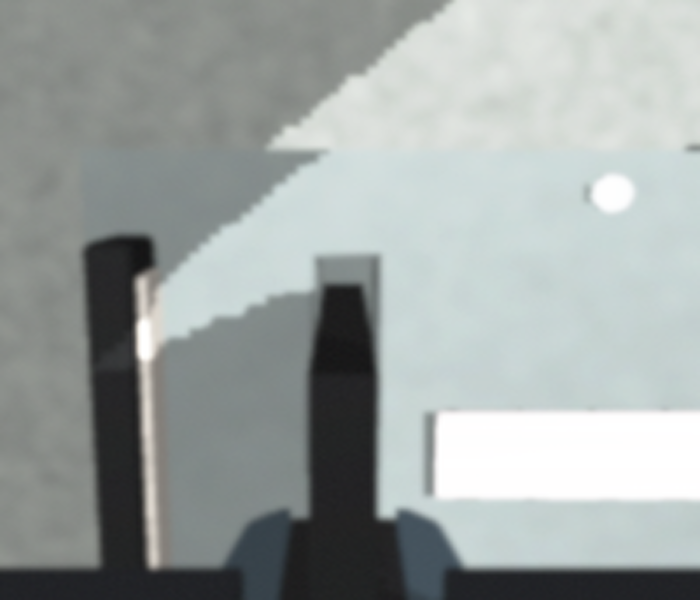

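View pics/s5c.png

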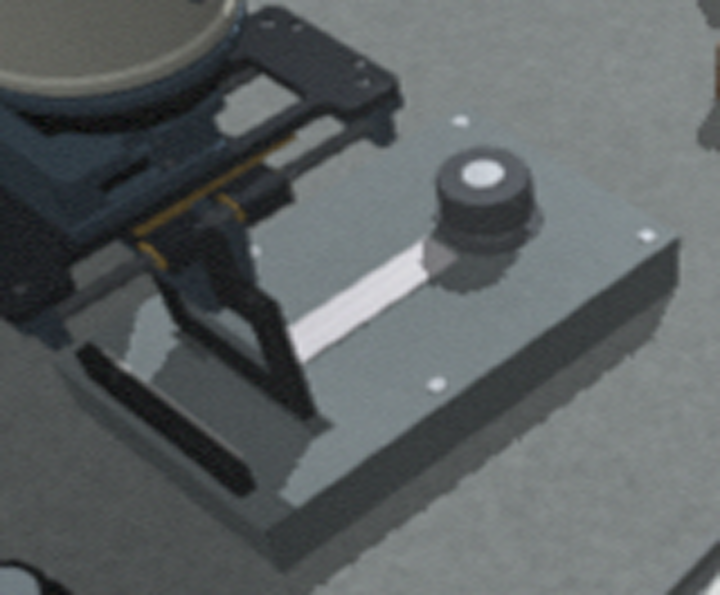

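```bash
python3 - <<'E'
from h import *
import pickle
s,im=pickle.load(open('w5.pkl','rb'));c=cam('wrist',s)
g=im.max(2).astype(int)
print(g[150,262:296]);print(g[158,262:296]);print(g[138:165,278])
print('slot near',ray(c,(279.4,145.5),.06).round(4),'carrier near',ray(c,(278,155),s['ee_pos'][2]-.091).round(4),s['ee_pos'])
E
```

```text
[218 218 219 219 219 218 212 194 163 139 136 139 139 139 140 140 140 141
 141 142 143 142 141 134 120 123 158 197 213 216 217 217 216 216]
[153 151 152 151 151 148 137 128 123 101  65  37  29  29  30  31  28  28
  30  29  35  62  99 119 117 125 157 193 210 214 213 213 214 213]
[219 219 219 219 218 211 193 167 149 142 141 140 140 139 138 127  98  60
  33  29  28  29  30  30  30  29  30]
slot near [ 0.5125 -0.2407  0.06  ] carrier near [ 0.5179 -0.2417  0.0749] [ 0.5621033  -0.24078961  0.1658599 ]
```

Call:
{"name": "arm_command", "arguments": {
  "moves": "0 0.8 1 0 0.2; 0 0.8 1 5 0.2; 0 0.8 1 10 0.2; 0 0.8 1 15 0.2; 0 0.8 1 20 0.2; 0 0.8 1 24 0.2; 0 0.8 1 24 0.2; 0 0.8 1 24 0.2"
}}

```text
clock: 8.58
ee_pos: [0.5606, -0.2396, 0.1406]
orientation: [0.0, 1.0, 0.0, -0.0]
force: [-0.7, 0.5, -1.6]
width: 0.0078
```

```bash
python3 go.py .561 -.2398 .106 90; python3 w.py w6; python3 - <<'E'
import cv2
im=cv2.imread('pics/w6.png');cv2.imwrite('pics/w6c.png',cv2.resize(im[60:260,180:380],None,fx=3.5,fy=3,interpolation=cv2.INTER_CUBIC))
E
```

```text
(array([-0.4, -0.2, 34.6]), np.float64(-0.010187844223878528), np.float64(89.98981215577612))
8.5833 [ 0.5606 -0.2396  0.1406] [-0.7  0.5 -1.6] 0.00784024863884738 [-0.5   0.55  1.47  0.    1.12 -2.07]
```

View pics/w6c.png

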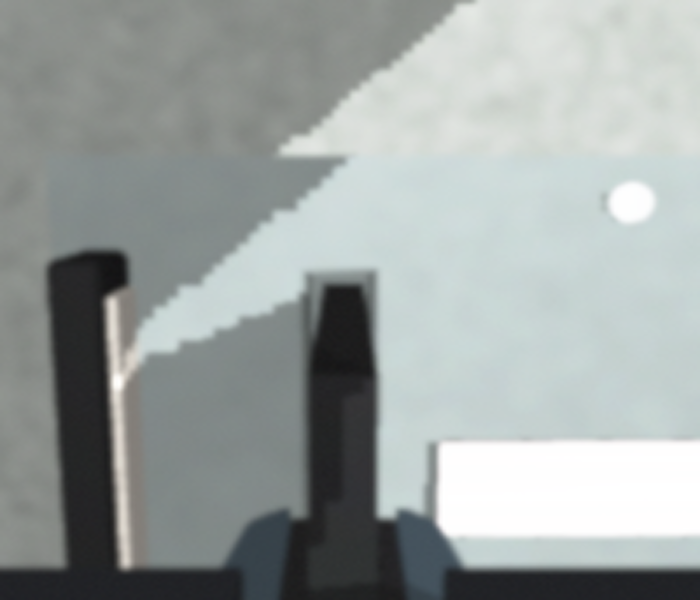

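The carrier sits centred in the slot mouth (crop columns 305–376 against 322–364) with no contact force, so I keep lowering.

Call:
{"name": "arm_command", "arguments": {
  "moves": "0 0 0 5 0; 0 0 0 10 0; 0 0 0 15 0; 0 0 0 20 0; 0 0 0 25 0; 0 0 0 29 0; 0 0 0 32 0; 0 0 0 34 0; 0 0 0 34.5 0; 0 0 0 34.5 0; 0 0 0 34.5 0"
}}

```text
clock: 9.55
ee_pos: [0.5609, -0.2397, 0.1066]
orientation: [0.0, 1.0, -0.0, 0.0]
force: [-0.8, 0.4, -1.8]
width: 0.0078
```

```bash
python3 go.py .561 -.2398 .106 90; python3 w.py w7; python3 - <<'E'
from h import *
im=capture('scene');cv2.imwrite('pics/s7c.png',cv2.resize(im[200:370,150:310],None,fx=4.5,fy=3.5,interpolation=cv2.INTER_CUBIC))
E
```

```text
(array([-0.1, -0.1,  0.6]), np.float64(-0.010029613433871987), np.float64(89.98997038656613))
9.55 [ 0.5609 -0.2397  0.1066] [-0.8  0.4 -1.8] 0.007811594026658918 [-0.5   0.59  1.5   0.    1.05 -2.07]
```

View pics/s7c.png

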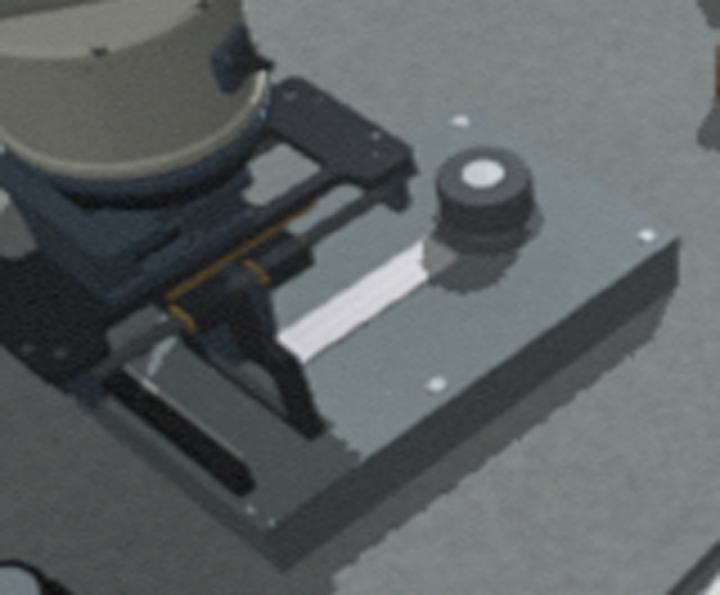

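Near the floor now; I'll lower 1.5 mm more until it touches.

Call:
{"name": "arm_command", "arguments": {
  "moves": "0 0 0 0.5 0; 0 0 0 1 0; 0 0 0 1.5 0; 0 0 0 1.5 0; 0 0 0 1.5 0"
}}

```text
clock: 10.07
ee_pos: [0.561, -0.2398, 0.106]
orientation: [0.0, 1.0, -0.0, 0.0]
force: [-3.3, 1.8, 13.5]
width: 0.0079
```

On the floor (+15 N). I ease off, open, and retreat straight up.

Call:
{"name": "arm_command", "arguments": {
  "moves": "0 0 0 -1 0; 0.2 0 0 -1 0; 0.4 0 0 -1 0; 0.4 0 0 -1 0; 0.4 0 0 -1 0; 0.4 0 0 -1 0; 0.4 0 0 -1 0; 0.4 0 0 -1 0; 0.4 0 0 -1 0"
}}

```text
clock: 10.82
ee_pos: [0.5608, -0.2396, 0.1059]
orientation: [0.0, 1.0, 0.0, -0.0]
force: [-0.2, 0.3, -0.2]
width: 0.0365
```

Call:
{"name": "arm_command", "arguments": {
  "moves": "0.4 0 0 -8 0; 0.4 0 0 -25 0; 0.4 0 0 -55 0; 0.4 0 0 -90 0; 0.4 0 0 -115 0; 0.4 0 0 -120 0; 0.4 0 0 -120 0; 0.4 0 0 -120 0"
}}

```text
clock: 11.48
ee_pos: [0.5605, -0.2396, 0.2258]
orientation: [0.0, 1.0, 0.0, -0.0]
force: [0.6, 0.6, -0.2]
width: 0.0368
```

```bash
python3 go.py .561 -.088 .2 90; python3 w.py w8; python3 - <<'E'
from h import *
im=capture('scene');cv2.imwrite('pics/s8c.png',cv2.resize(im[200:370,150:310],None,fx=4.5,fy=3.5,interpolation=cv2.INTER_CUBIC))
E
```

```text
(array([ -0.4, 151.6,  25.8]), np.float64(-0.012766531257071279), np.float64(89.98723346874293))
11.4833 [ 0.5605 -0.2396  0.2258] [ 0.6  0.6 -0.2] 0.036753979558037615 [-0.5   0.46  1.37  0.    1.31 -2.07]
```

View pics/s8c.png

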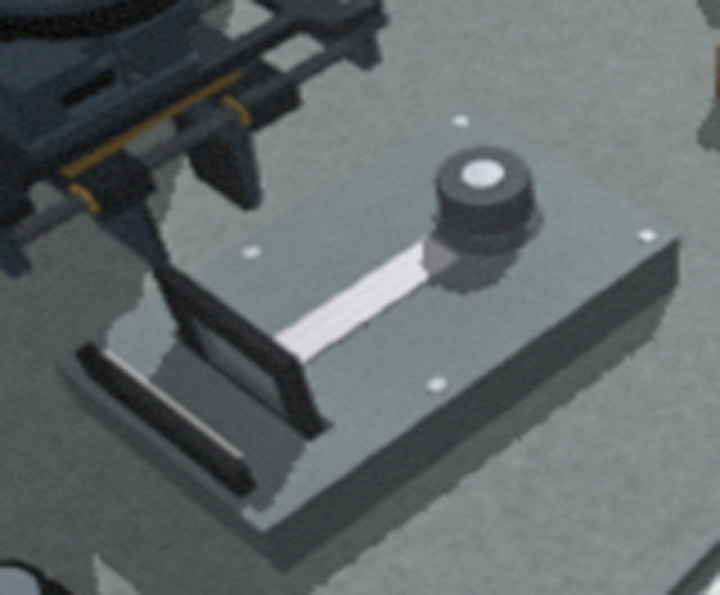

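View pics/w8.png

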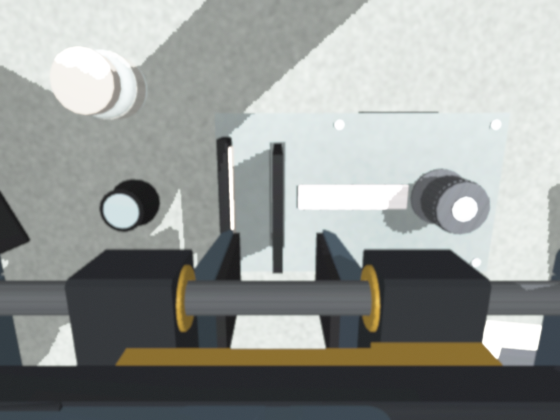

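Carrier is seated and free. Now the collar: stem top at wrist pixel (464,209).

```bash
python3 - <<'E'
from h import *
import pickle
s,im=pickle.load(open('w8.pkl','rb'));c=cam('wrist',s)
print(ray(c,(464,208.5),.110).round(4))
# carrier top face in picture
print(ray(c,(277.5,144),.135).round(4),ray(c,(278,272),.135).round(4))
E
python3 go.py .561 -.088 .21 90
```

```text
[ 0.5609 -0.0923  0.11  ]
[ 0.5086 -0.2406  0.135 ] [ 0.6044 -0.2402  0.135 ]
(array([ -0.9, 151.3,  14.8]), np.float64(-0.010806904387578697), np.float64(89.98919309561242))
11.5833 [ 0.5601 -0.2393  0.2246] [-1.   0.1 -0.3] 0.036483556993678376 [-0.5   0.46  1.37  0.    1.31 -2.07]
```

Call:
{"name": "arm_command", "arguments": {
  "moves": "0.4 0 30 0 0; 0.7 0 65 0 0; 1 -0.5 100 0 0; 1 -0.5 130 5 0; 1 -0.5 145 10 0; 1 -0.5 149 15 0; 1 -0.5 149 15 0; 1 -0.5 149 15 0; 1 -0.5 149 15 0"
}}

```text
clock: 12.33
ee_pos: [0.5613, -0.0917, 0.2106]
orientation: [0.001, 1.0, -0.0, -0.0]
force: [0.6, 0.8, 0.2]
width: 0.087
```

```bash
python3 go.py .561 -.090 .078 90; python3 w.py w9; python3 - <<'E'
import cv2
im=cv2.imread('pics/w9.png');cv2.imwrite('pics/w9c.png',cv2.resize(im[120:270,200:360],None,fx=4.5,fy=4,interpolation=cv2.INTER_CUBIC))
E
```

```text
(array([  0.3,   1.7, 132.6]), np.float64(-0.0604386573741067), np.float64(89.9395613426259))
12.3333 [ 0.5613 -0.0917  0.2106] [0.6 0.8 0.2] 0.08695015070547234 [-0.27  0.42  1.49 -0.    1.23 -1.84]
```

View pics/w9c.png

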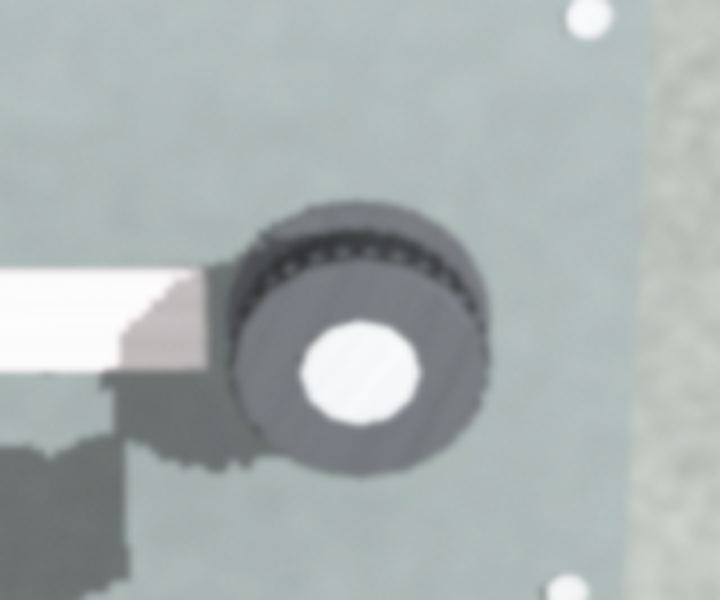

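View pics/w9.png

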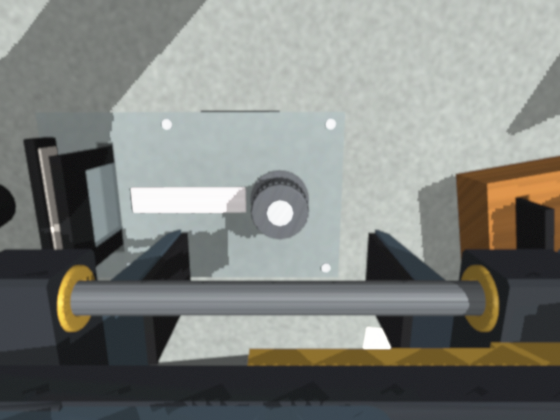

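```bash
python3 - <<'E'
from h import *
import pickle
s,im=pickle.load(open('w9.pkl','rb'));c=cam('wrist',s)
Rt=R.from_quat(s['orientation']).as_matrix()
for uv,z in (((280.0,212.7),.110),((280.2,211.8),.108)):
    p=ray(c,uv,z);print(p.round(4),(Rt.T@(p-s['ee_pos'])*1000).round(1))
E
```

```text
[ 0.5612 -0.0909  0.11  ] [1.000e-01 8.000e-01 1.006e+02]
[ 0.561  -0.0908  0.108 ] [  0.3   1.  102.6]
```

Call:
{"name": "arm_command", "arguments": {
  "moves": "1 0.2 1.7 0 0; 1 0.2 1.7 30 0; 1 0.2 1.7 60 0; 1 0.2 1.7 90 0; 1 0.2 1.7 112 0; 1 0.2 1.7 125 0; 1 0.2 1.7 131 0; 1 0.2 1.7 132 0; 1 0.2 1.7 132 0; 1 0.2 1.7 132 0"
}}

```text
clock: 13.22
ee_pos: [0.5618, -0.0893, 0.0799]
orientation: [0.0, 1.0, -0.0, 0.001]
force: [-0.8, 0.3, 0.8]
width: 0.0909
```

```bash
python3 go.py .561 -.090 .078 90; python3 w.py w10; python3 - <<'E'
from h import *
im=capture('scene');cv2.imwrite('pics/s10c.png',cv2.resize(im[200:370,150:310],None,fx=4.5,fy=3.5,interpolation=cv2.INTER_CUBIC))
E
```

```text
(array([ 0.8, -0.7,  1.9]), np.float64(-0.019575047403151302), np.float64(89.98042495259685))
13.2167 [ 0.5618 -0.0893  0.0799] [-0.8  0.3  0.8] 0.09092820930792911 [-0.26  0.58  1.63 -0.    0.93 -1.83]
```

View pics/w10.png

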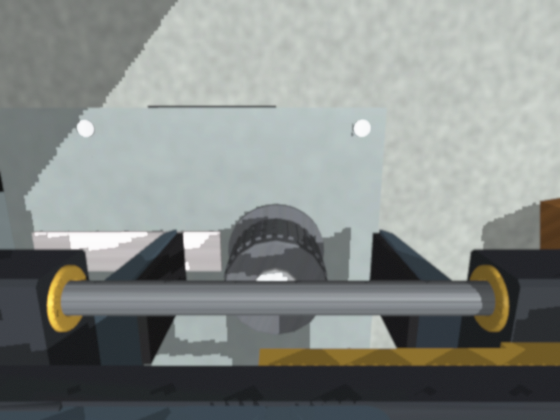

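View pics/s10c.png

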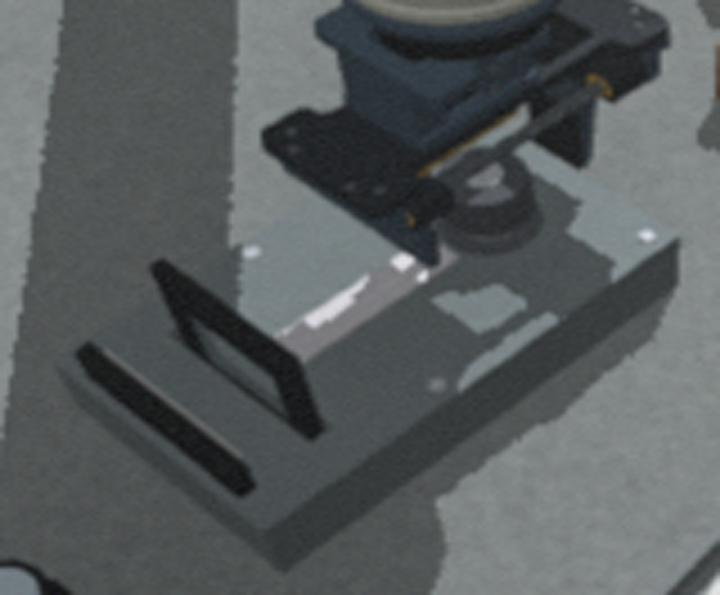

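The fingers straddle the collar, which is centred at column 277 with the finger midpoint at 278. I close on it.

Call:
{"name": "arm_command", "arguments": {
  "moves": "1 0.5 0 1.5 0; 0 0.5 0 1.5 0; 0 0.5 0 1.5 0; 0 0.5 0 1.5 0; 0 0.5 0 1.5 0; 0 0.5 0 1.5 0; 0 0.5 0 1.5 0; 0 0.5 0 1.5 0; 0 0.5 0 1.5 0",
  "grip_force": 40
}}

```text
clock: 14.07
ee_pos: [0.5607, -0.0901, 0.0776]
orientation: [-0.0, 1.0, -0.001, 0.0]
force: [-3.3, -4.8, 3.6]
width: 0.0437
```

Call:
{"name": "arm_command", "arguments": {
  "moves": "0 0 0 1 0; 0 0 0 2 0; 0 0 0 3 0; 0 0 0 3 0; 0 0 0 3 0"
}}

```text
clock: 14.48
ee_pos: [0.5607, -0.09, 0.0751]
orientation: [0.0, 1.0, -0.001, 0.0]
force: [-4.5, -8.5, 12.7]
width: 0.0434
```

```bash
cat > st.py <<'E'
from cell import *
import numpy as np
from scipy.spatial.transform import Rotation as R
s=read_state();Rt=R.from_quat(s['orientation']).as_matrix()
print(s['clock'],s['ee_pos'].round(4),'F',s['force'].round(1),'M',s['moment'].round(2),'w',round(s['width'],4),'yaw',np.degrees(np.arctan2(Rt[1,1],Rt[0,1])).round(2),'J',s['qpos'].round(2))
E
python3 st.py
```

```text
14.4833 [ 0.5607 -0.09    0.0751] F [-4.5 -8.5 12.7] M [-1.4   0.81 -0.03] w 0.0434 yaw 90.0 J [-0.26  0.59  1.64 -0.    0.92 -1.83]
```

Call:
{"name": "arm_command", "arguments": {
  "moves": "0 0.3 -0.6 -0.5 0; 0 0.3 -0.6 -0.5 4; 0 0.3 -0.6 -0.5 8; 0 0.3 -0.6 0.5 8; 0 0.3 -0.6 0.5 8; 0 0.3 -0.6 -0.5 12; 0 0.3 -0.6 -0.5 16; 0 0.3 -0.6 0.5 16; 0 0.3 -0.6 0.5 16; 0 0.3 -0.6 0.5 16"
}}

```text
clock: 15.32
ee_pos: [0.5608, -0.0898, 0.0749]
orientation: [0.139, 0.99, -0.0, 0.001]
force: [-3.7, -0.8, 17.4]
width: 0.0435
```

```bash
python3 st.py; python3 w.py w11
```

```text
15.3167 [ 0.5608 -0.0898  0.0749] F [-3.7 -0.8 17.4] M [ 0.24  0.5  -0.09] w 0.0435 yaw 73.98 J [-0.26  0.59  1.64 -0.    0.92 -1.55]
```

View pics/w11.png

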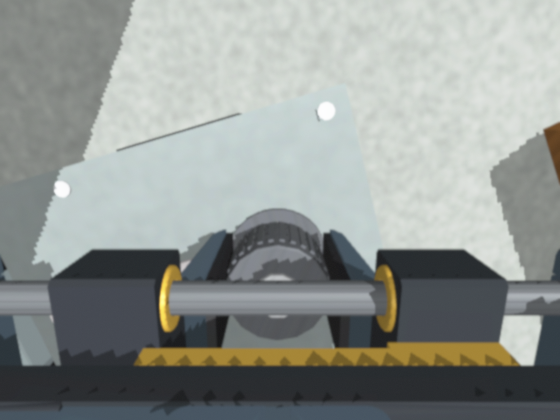

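The collar turns with the fingers (moment about 0.09 N m) and still rests on the stop at 2 mm down. I continue.

Call:
{"name": "arm_command", "arguments": {
  "moves": "0 0 0 -1 4; 0 0 0 -1 8; 0 0 0 0 8; 0 0 0 0 8; 0 0 0 -1 12; 0 0 0 -1 16; 0 0 0 0 16; 0 0 0 0 16; 0 0 0 0 16"
}}

```text
clock: 16.12
ee_pos: [0.561, -0.0895, 0.0749]
orientation: [0.276, 0.961, 0.0, 0.001]
force: [-2.1, 2.7, 17.9]
width: 0.0436
```

```bash
python3 st.py
```

```text
16.1167 [ 0.561  -0.0895  0.0749] F [-2.1  2.7 17.9] M [ 0.72  0.19 -0.09] w 0.0436 yaw 57.98 J [-0.26  0.59  1.64  0.    0.92 -1.28]
```

Call:
{"name": "arm_command", "arguments": {
  "moves": "0 0 0 -1 4; 0 0 0 -1 7; 0 0 0 0 7; 0 0 0 0 7; 0 0 0 0 7"
}}

```text
clock: 16.53
ee_pos: [0.5611, -0.0894, 0.075]
orientation: [0.334, 0.943, 0.0, 0.001]
force: [-1.8, 3.9, 16.7]
width: 0.0435
```

Call:
{"name": "arm_command", "arguments": {
  "moves": "0 0 0 -1 4; 0 0 0 -1 7; 0 0 0 0 7; 0 0 0 0 7; 0 0 0 0 7"
}}

```text
clock: 16.95
ee_pos: [0.5612, -0.0893, 0.0749]
orientation: [0.391, 0.92, 0.001, 0.001]
force: [-1.1, 5.1, 15.7]
width: 0.0431
```

```bash
python3 st.py
```

```text
16.95 [ 0.5612 -0.0893  0.0749] F [-1.1  5.1 15.7] M [ 1.12 -0.15 -0.13] w 0.0431 yaw 43.98 J [-0.26  0.59  1.64  0.    0.92 -1.03]
```

Call:
{"name": "arm_command", "arguments": {
  "moves": "0 0 0 -1 4; 0 0 0 -1 7; 0 0 0 0 7; 0 0 0 0 7; 0 0 0 0 7"
}}

```text
clock: 17.37
ee_pos: [0.5613, -0.0892, 0.0744]
orientation: [0.446, 0.895, 0.001, 0.001]
force: [3.5, 5.7, 5.4]
width: 0.0434
```

Call:
{"name": "arm_command", "arguments": {
  "moves": "0 0 0 -1 4; 0 0 0 -1 7; 0 0 0 0 7; 0 0 0 0 7; 0 0 0 0 7"
}}

```text
clock: 17.78
ee_pos: [0.5615, -0.0891, 0.0745]
orientation: [0.5, 0.866, 0.001, 0.001]
force: [3.3, 7.1, 4.6]
width: 0.0436
```

```bash
python3 st.py
```

```text
17.7833 [ 0.5615 -0.0891  0.0745] F [3.3 7.1 4.6] M [ 1.21 -0.95 -0.08] w 0.0436 yaw 29.98 J [-0.26  0.59  1.64  0.    0.92 -0.79]
```

At 53° the upward force fell from 17 N to 5 N: the keyway is over the pin. I press down.

Call:
{"name": "arm_command", "arguments": {
  "moves": "0 0 -0.3 1 0; 0 0 -0.3 2 0; 0 0 -0.3 3 0; 0 0 -0.3 4 0; 0 0 -0.3 4 0; 0 0 -0.3 4 0"
}}

```text
clock: 18.28
ee_pos: [0.5615, -0.0891, 0.0705]
orientation: [0.5, 0.866, 0.001, 0.001]
force: [4.8, 8.0, 5.4]
width: 0.0433
```

```bash
python3 st.py
```

```text
18.2833 [ 0.5615 -0.0891  0.0705] F [4.8 8.  5.4] M [ 1.52 -1.13 -0.02] w 0.0433 yaw 29.98 J [-0.26  0.59  1.64  0.    0.91 -0.79]
```

Call:
{"name": "arm_command", "arguments": {
  "moves": "0 0.4 0.7 0.5 0; 0 0.4 0.7 1 0; 0 0.4 0.7 1.5 0; 0 0.4 0.7 2 0; 0 0.4 0.7 2 0"
}}

```text
clock: 18.7
ee_pos: [0.5615, -0.089, 0.0686]
orientation: [0.5, 0.866, 0.0, 0.001]
force: [1.9, 2.7, 6.6]
width: 0.043
```

```bash
python3 st.py
```

```text
18.7 [ 0.5615 -0.089   0.0686] F [1.9 2.7 6.6] M [ 0.47 -0.58 -0.07] w 0.043 yaw 29.98 J [-0.26  0.59  1.64  0.    0.9  -0.79]
```

Call:
{"name": "arm_command", "arguments": {
  "moves": "0 0 0 0.5 0; 0 0 0 0.5 0; 0 0 0 1 0; 0 0 0 1 0; 0 0 0 1 0"
}}

```text
clock: 19.12
ee_pos: [0.5616, -0.089, 0.0684]
orientation: [0.5, 0.866, 0.001, 0.001]
force: [-2.0, 3.3, 24.8]
width: 0.0435
```

```bash
python3 st.py;python3 w.py w12; python3 - <<'E'
from h import *
im=capture('scene');cv2.imwrite('pics/s12c.png',cv2.resize(im[200:370,150:310],None,fx=4.5,fy=3.5,interpolation=cv2.INTER_CUBIC))
E
```

```text
19.1167 [ 0.5616 -0.089   0.0684] F [-2.   3.3 24.8] M [ 0.57  0.34 -0.06] w 0.0435 yaw 29.99 J [-0.26  0.59  1.64  0.    0.9  -0.79]
```

View pics/s12c.png

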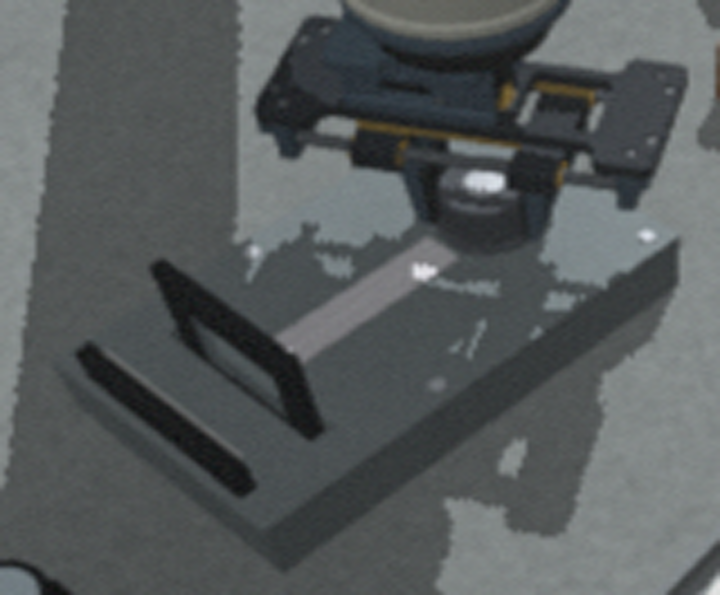

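View pics/w12.png

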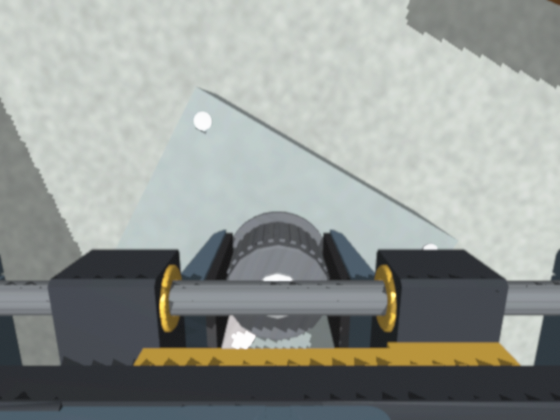

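Hard stop at z 0.0684, which is 9.2 mm below the start, with 25 N. I ease slightly, hold, re-check and hand in.

Call:
{"name": "arm_command", "arguments": {
  "moves": "0 0 0 -0.4 0; 0 0 0 -0.4 0; 0 0 0 -0.4 0; 0 0 0 -0.4 0; 0 0 0 -0.4 0"
}}

```text
clock: 19.63
ee_pos: [0.5616, -0.089, 0.0685]
orientation: [0.5, 0.866, 0.001, 0.001]
force: [0.6, 3.8, 16.8]
width: 0.0433
```

```bash
python3 st.py; python3 - <<'E'
from h import *
c=cam('top');im=capture('top');cv2.imwrite('pics/t13.png',cv2.resize(im[150:270,150:450],None,fx=2.6,fy=2.6,interpolation=cv2.INTER_CUBIC))
E
```

```text
19.6333 [ 0.5616 -0.089   0.0685] F [ 0.6  3.8 16.8] M [ 0.54 -0.05 -0.06] w 0.0433 yaw 29.99 J [-0.26  0.59  1.64  0.    0.9  -0.79]
```

View pics/t13.png

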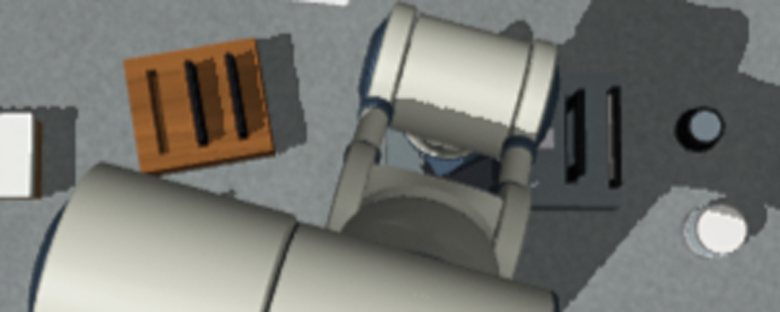

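The blanks are still in the rack (crop 197,103 and 236,96). The carrier stands in the slot (575,135), and the loupe, jar and box look undisturbed. I hand in.

```bash
python3 -c "
from cell import *
print(job_done())"; python3 st.py
```

```text
the job is handed in; nothing more can be done
None
the job is handed in; nothing more can be done
```

I finished the job and handed it in at 19.7 s of the 54 s allowed; the hand-in reports no verdict.

- **Carrier:** I drew the tall windowed carrier out of the rack and lowered it into the unit's slot. It touched the floor with about 15 N, at the same tool height as when I gripped it in the rack. I then let go, and the later scene and top pictures show it standing upright in the slot.
- **Collar:** I gripped it at 40 N and turned it clockwise, trying it downwards roughly every 7–8°. At about 53° the upward force fell from about 16 N to 5 N, so the keyway was over the pin. I turned on to 60° and pressed it down to a hard stop 9.2 mm below the start, against the stated 9 mm travel. At hand-in the gripper was still pressing it home with about 17 N.
- **Left alone:** The last top picture shows both blanks in the rack and the loupe, jar and box apparently undisturbed. I judged this by eye and did not measure their positions.
- **Disagreements:** The fixed cameras and the wrist camera differed by about 2–3 mm on the slot's y position. I lined up using the wrist camera's view of the carrier against the slot, and it went in with no side force.

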